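Run the cast carriage up to its stop post

ROBOT

A 6-joint arm with a two-finger parallel gripper is mounted at the origin on a cart in front of the work surface, level with it; the furniture and walls round the work are solid. World frame = base frame: x ahead of the robot, y to its left, z up, the work surface at z = 0. Lengths are in m, angles in degrees, forces in N, time in s.
With the tool pointing down it reaches from about 0.25 to 0.725 m from the base axis. Payload 9.7 kg.
Tool frame: the origin (TCP) lies at the very end of the fingers, on their centre line; the grasp point (between the pads) lies 19 mm behind it; z points along the fingers, y is the line along which they close (so a half turn about z gives the same grasp; the last joint's range is limited). The gripper opens to 85 mm and grips with 20 to 120 N. Pads are 22 mm wide; open, the fingers measure 114 mm over their backs; the gripper's body (76 mm by 85 mm) begins 54 mm behind the grasp point. The pads swing forward as they close: fully open they stand 13 mm farther back than shut.
Start: joints at [-73.281, 4.979, 10.078, 95.1, 0, 90], TCP at [0.158, -0.527, 0.231] pointing down, gripper open.
Joint ranges: [-179.16, 179.16], [-48.56, 103.87], [-65.8, 70.77], [-126.05, 130.52], [-82.76, 87.17], [-180, 180]. Speed limits (degrees/s): [127.2, 127.2, 147.25, 180, 180, 180].

INTERFACE

Orientations are given as [roll, pitch, yaw] about the fixed x, y, z axes, in that order (R = Rz(yaw) Ry(pitch) Rx(roll)).
In Python, from workcell import bot gives the robot as it stands.
- The arm moves only by the tool arm_command, never from a script. Its argument "series" is a list of rows, each a list of 4 numbers: the shift along the tool's x, y, z in m, then the turn about the tool's z in rad. A call has exactly 5 rows; each row is the pose to reach, as a shift and turn from the pose commanded when the call began, along the tool's axes at that moment; what a row does not reach only later rows make up. A row lasts 1/10 s, in which the tool goes at most 50 mm and 8.59 degrees, less where a joint would pass 70% of its speed; a pose out of reach is approached as far as the arm can. A call with a gripper value outside its range is refused whole. "hand" is the finger opening in m, from 0 to 0.0854, set as the call begins (left out, the last holds). The fingers move at their own pace and stop on an object; "grip_force" is the grip in N (left out, the last holds). Time passes only in rows, so rows that repeat a pose let the fingers close, or fill a call up. It gives the time, the measured TCP pose, the force, the opening and the grip force at its end, in the units of the state.
- bot.get_obs(): the state, without advancing time (a new reading comes with each control period).
- bot.camera(name): name is "scene" or "top"; returns a dict with "color" (384x512x3 uint8, blue, green, red), "camera_matrix" (3x3 intrinsics, pixels), "dist_coeffs" ([k1, k2, p1, p2, k3] as OpenCV has them; the pictures are not rectified), "xyz" and "orientation" of the camera in the world. Camera axes: x right, y up, looking along -z (the intrinsics and any distortion apply to the point x, -y, -z); pixel columns grow to the right and rows downward; lengths in m; the calibration is good to about 2 mm. A picture is of the moment at which its call begins. There is no depth.
- bot.job_done(): hands the job in; it is judged then, once.
Trained networks look in the newest picture that a camera, given by its name, has taken for a name from the list of things; names that differ only in an ending like _2 or _b are one class to them, and where a whole thing is asked for, a point or a joint stands for the part that bears it (a point fixed in the world has none). Each returns a list of dicts, best first, with "confidence" (0 to 1); they miss things now and then, are a little off and sometimes report something else, mostly with a low value. They report only what shows in the picture. A call takes as long as a camera call.
- bot.find_in(camera, target): "location" ([column, row] in pixels, amid what is visible of it).
- bot.mark_of(camera, target): "location" ([column, row] in pixels: a listed point, or the origin of a listed thing).
The state is a dict: "time": time; "q": joint angles; "qd": joint speeds; "joint_efforts": joint torques, N m; "ee_pos": TCP position; "tcp_rot": TCP orientation; "wrist_force": force on the tool from outside, world axes, zero at the start; "torque": the same for the moment, N m; "opening": finger opening in m; "grasp_force": force on a finger pad.
Only numpy, scipy, OpenCV 4.12 (cv2) and the standard library are available. Lean on these libraries where they do the work, as an engineer would, in place of code of your own. Each camera call takes 0.05 s, during which the arm holds its last target. There are 200 camera calls.

TASK

On the measuring slide, press the lock button on the carriage down with the fingertips and, keeping it held down, slide the carriage along the rail until it is fully home against the end block that carries the upright post. Then let the button go so that it springs up and the carriage is locked there. Nothing needs gripping or lifting: do not touch the plaster cast riding on the carriage, and leave everything else where it stands.

Things in the scene. Friction and masses are not known exactly. Their poses are not given: they have to be found in the camera images.
- slide_base: fixed base plate of the measuring slide, 90 x 312 x 6 mm, grey, lying on the worktop; origin at the centre of its underside; the guide rail and the carriage's travel run along its y axis, z is up. A notched bar along its -x side engages the button's lock pin. (A solid wall pier fills the room to the left beyond y = 0.34 from x = 0.45 to 0.90.)
- stop_post: the end block WITH a round steel post (block 78 x 30 x 38 mm on the 6 mm base plate; post 16 mm thick, up to 105 mm above the base plate, with a 24 mm black collar and a 20 mm cap). Fixed across one end of the rail, either end, 137 mm from the base's centre. Origin at the centre of its underside; its rubber-padded faces lie 15 mm from the origin along the rail.
- plain_block: the same end block without a post, at the other end of the rail, 137 mm from the base's centre; not the goal.
- carriage_mid (a point): centre of the top of the carriage plate (84 mm across x 134 mm along the rail x 8 mm; top 34 mm above the worktop); axes as slide_base. Its ends lie 67 mm from this point, so fully home this point is 82 mm (horizontally) from stop_post's origin. Locked, the carriage gives no more than about 2 mm; unlocked it slides with about 1.5 N friction.
- carriage (a joint): position of the carriage along slide_base's +y axis, in m: 0 in the middle of the rail, -0.055 against the end block at the -y end, +0.055 against the end block at the +y end.
- button_top (a point): centre of the top of the lock button, a ribbed grey plate 44 mm across x 48 mm along the rail, 34 mm from carriage_mid towards slide_base's +y. Top 46 mm above the worktop when up; it moves 8 mm straight down. Black cheeks on the carriage (56 mm across, 8 mm thick, top 51 mm above the worktop) stand at both its ends, inner faces 26 and 25 mm from its centre; a finger in between can push them.
- lock_button (a joint): how far the button is pressed, in m: 0 up (locked), 0.008 fully down. Spring: 2 N to start, 5 N fully down. The pin is free of the notches (6.1 mm apart) beyond about 0.005: hold 0.006 or more while sliding. With the pin under a tooth the button stands about 0.0045 down. Fully home at either end the pin faces a notch and the button springs up when released.
- model: white plaster cast fixed on the carriage, 60 x 73 x 28 mm (73 mm across the rail), origin at the centre of its underside, 34 mm above the worktop, 33.5 mm from carriage_mid towards slide_base's -y; its top is 62 mm above the worktop. Not to be touched.
- wax_jar: jar with dark red lid, 44 mm across, 50 mm high, origin at the centre of its underside; leave alone
- oil_jar: brown jar with black lid, 38 mm across, 68 mm high, origin at the centre of its underside; leave alone
- small_jar: jar with green lid, 40 mm across, 45 mm high, origin at the centre of its underside; leave alone
- burs: wooden block with burs standing in it, 34 x 70 x 43 mm, origin at the centre of its underside; leave alone
- grey_cast: blue-grey plaster cast, 56 x 68 x 26 mm, origin at the centre of its underside; leave alone

How it is judged:
By the outcome, as a careful person would: the job done as asked, in the order asked, and still so for the second after the job is handed in, with the robot touching nothing.
It also fails if it takes over 35 s, if anything falls off the work surface, if the arm or the gripper's body presses on something with over 40 N, if the wrist force passes 120 N, or if a joint passes its speed limit or range.

## Working session

There is one attempt and no reset: what is moved stays moved. The work goes in short steps, Python scripts to look and compute and a tool call to move; the robot and the scene stay as the last step left them, time stands still between calls to the robot, and variables do not carry over. Pictures are saved under pics/ and viewed, at most 10 in all, crops included, and the job is handed in when it is done.

Besides the shell and the picture viewer there is one more tool, called after "Call:" by a JSON object that holds its "fn" and its "kwargs". arm_command: Moves the arm, as the interface text tells. Its arguments: {"type":"object","properties":{"series":{"type":"array"},"hand":{"type":"number"},"grip_force":{"type":"number"}},"required":["series"]}

```bash
ls; mkdir -p pics; cat > h.py <<'E'
import numpy as np, cv2
from scipy.spatial.transform import Rotation as R
from scipy.optimize import least_squares
from workcell import bot
def ray(c,px):
    K=np.array(c["camera_matrix"]);d=np.array(c["dist_coeffs"],float)
    u=cv2.undistortPoints(np.array([[px]],float),K,d)[0,0]
    M=R.from_euler('xyz',c["orientation"],degrees=True).as_matrix()
    v=M@np.array([u[0],-u[1],-1]);return np.array(c["xyz"],float),v/np.linalg.norm(v)
def onz(c,px,z):
    o,v=ray(c,px);return o+v*(z-o[2])/v[2]
def tri(rs):
    A=sum(np.eye(3)-np.outer(v,v) for o,v in rs);b=sum((np.eye(3)-np.outer(v,v))@o for o,v in rs)
    return np.linalg.solve(A,b)
E
python3 - <<'E'
from h import *
np.set_printoptions(precision=4,suppress=True)
cs={n:bot.camera(n) for n in("scene","top")}
for n,c in cs.items():
    cv2.imwrite(f"pics/{n}0.png",c["color"]);print(n,c["xyz"],c["orientation"])
for t,z in(("slide_base",0),("stop_post",.006),("plain_block",.006),("carriage_mid",.034),("button_top",.046),("model",.034),("wax_jar",0),("oil_jar",0),("small_jar",0),("burs",0),("grey_cast",0)):
    rs=[]
    for n,c in cs.items():
        m=bot.mark_of(n,t)
        if m:
            print(t,n,np.array(m[0]["location"]),round(m[0]["confidence"],2),onz(c,m[0]["location"],z)); rs.append(ray(c,m[0]["location"]))
    if len(rs)==2: print("   tri",tri(rs))
print(bot.get_obs())
E
```

```text
pics
scene [-0.2126  0.4589  0.9353] [  45.1318    0.2177 -116.3072]
top [0.4359 0.0729 1.1148] [  6.8826  -1.0984 -88.4651]
slide_base scene [272.5 259.6] 0.67 [ 0.433   0.1129 -0.    ]
slide_base top [233.3 232.7] 0.78 [0.436  0.1103 0.    ]
   tri [ 0.4362  0.1108 -0.005 ]
stop_post scene [221.9 277.4] 0.83 [0.4344 0.2451 0.006 ]
stop_post top [184.6 232.6] 0.74 [0.4325 0.2382 0.006 ]
   tri [0.4341 0.2417 0.0037]
plain_block scene [319.9 237.2] 0.71 [ 0.4386 -0.0238  0.006 ]
plain_block top [283.9 231.7] 0.89 [ 0.4422 -0.0229  0.006 ]
   tri [ 0.4415 -0.0243  0.0027]
carriage_mid scene [267.5 256.3] 0.78 [0.4235 0.1315 0.034 ]
carriage_mid top [225.1 226.6] 0.76 [0.451  0.1307 0.034 ]
   tri [0.4479 0.1265 0.0046]
button_top scene [252.2 257.4] 0.52 [0.4279 0.169  0.046 ]
button_top top [214.9 237.9] 0.54 [0.4216 0.1549 0.046 ]
   tri [0.4252 0.1618 0.0441]
model scene [279.7 246.5] 0.77 [0.437 0.092 0.034]
wax_jar scene [210. 235.] 0.69 [0.5736 0.2189 0.    ]
wax_jar top [193.2 175.4] 0.81 [0.5856 0.2229 0.    ]
   tri [ 0.5846  0.2201 -0.0096]
oil_jar scene [179.7 244.2] 0.78 [
[... 331 characters left out ...]
 0.63 [ 0.3915 -0.1665  0.    ]
   tri [ 0.389  -0.1717 -0.0087]
grey_cast scene [226. 180.] 0.56 [0.7447 0.1005 0.    ]
grey_cast top [239.4 111.5] 0.56 [ 0.7659  0.1047 -0.    ]
   tri [ 0.7675  0.0992 -0.0179]
{'time': 1.2, 'q': array([-73.282 ,   4.9786,  10.0784,  95.0977,   0.0005,  89.999 ]), 'qd': array([ 0.0751,  0.0082, -0.0181,  0.0525, -0.0817,  0.0415]), 'joint_efforts': array([  0.0008, -52.0104,  46.4857,   0.002 ,   0.0001,  -0.    ]), 'ee_pos': array([ 0.1582, -0.5268,  0.2313]), 'tcp_rot': array([179.9979,  -0.0005,  16.719 ]), 'wrist_force': array([ 0.1572, -0.0767, -0.2022]), 'torque': array([-0.0368,  0.061 , -0.0507]), 'grasp_force': 0.0, 'opening': 0.08545160703924565}
```

```bash
python3 - <<'E'
import cv2
a=cv2.imread("pics/scene0.png")[130:330,150:400];b=cv2.imread("pics/top0.png")[90:290,140:350]
cv2.imwrite("pics/s1.png",cv2.resize(a,None,fx=3,fy=3,interpolation=2));cv2.imwrite("pics/t1.png",cv2.resize(b,None,fx=3,fy=3,interpolation=2))
E
```

```text
(no output)
```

View pics/s1.png

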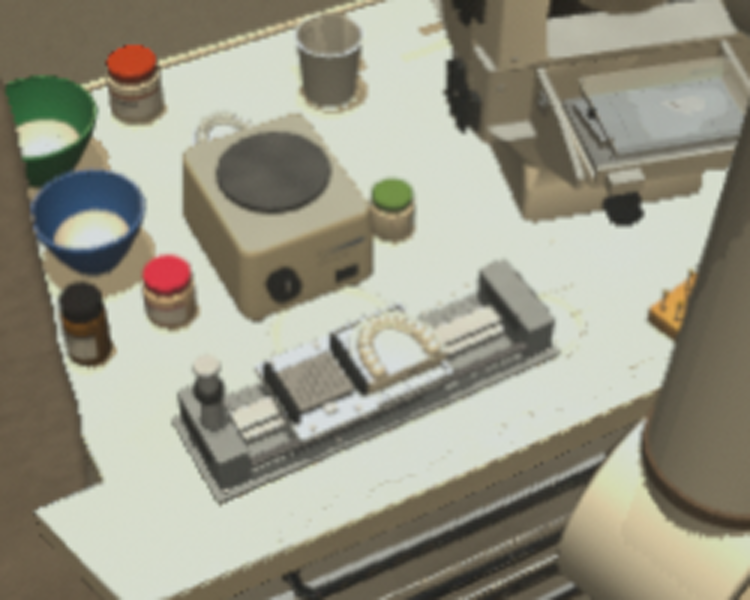

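View pics/t1.png

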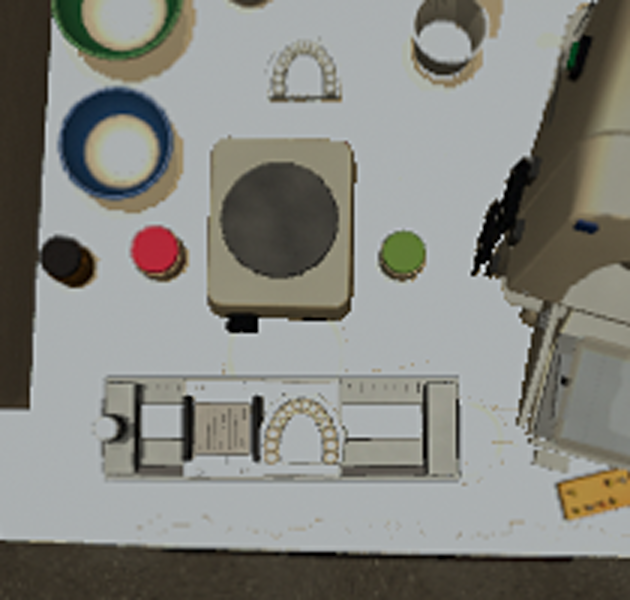

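The top view shows the rail running along world y. The post is on the left block (full-image px ≈179,233), and the ribbed button lies between black cheeks at crop columns 193–253, on the post side of the model. The scene view agrees. Next I'll fit the slide geometry.

```bash
python3 - <<'E'
from h import *
np.set_printoptions(precision=4,suppress=True)
cs={n:bot.camera(n) for n in("scene","top")}
c=cs["top"]
f=lambda x,y:(140+(x+.5)/3-.5,90+(y+.5)/3-.5)
for nm,p,z in(("cheekL out",(184,428),.051),("cheekL in",(193,428),.051),("cheekR in",(253,428),.051),("cheekR out",(262,428),.051),("blockL in",(137,428),.044),("blockR in",(426,428),.044),("blockR out",(457,428),.044),("but top edge",(223,403),.046),("but bot edge",(223,454),.046),("cornTR",(459,377),.006),("cornBR",(459,481),.006),("cornTL",(105,377),.006),("cornBL",(105,480),.006)):
    print(nm,onz(c,f(*p),z)[:2])
# rigid fit on marks
def proj(c,P):
    M=R.from_euler('xyz',c["orientation"],degrees=True).as_matrix().T
    q=(M@(P-np.array(c["xyz"])))*[1,-1,-1]
    return cv2.projectPoints(q.reshape(1,1,3),np.zeros(3),np.zeros(3),np.array(c["camera_matrix"]),np.array(c["dist_coeffs"],float))[0][0,0]
L={"slide_base":(0,0,0,0),"stop_post":(0,.137,.006,0),"plain_block":(0,-.137,.006,0),"carriage_mid":(0,0,.034,1),"button_top":(0,.034,.046,1),"model":(0,-.0335,.034,1)}
D=[]
for n in cs:
    for t in L:
        m=bot.mark_of(n,t)
        if m and m[0]["confidence"]>.4:D.append((n,t,np.array(m[0]["location"])))
def pt(p,t):
    a=L[t];l=np.array([a[0],a[1]+a[3]*p[3]]);cc,s=np.cos(p[2]),np.sin(p[2])
    return np.array([p[0]+cc*l[0]-s*l[1],p[1]+s*l[0]+cc*l[1],a[2]])
res=lambda p:np.concatenate([proj(cs[n],pt(p,t))-x for n,t,x in D])
r=least_squares(res,[.435,.11,0.02,.02],loss="soft_l1",f_scale=1.5,x_scale=[.01,.01,.02,.01])
print(r.x,np.degrees(r.x[2]));print([(d[0],d[1],e) for d,e in zip(D,r.fun.reshape(-1,2))])
for t in L:print(t,pt(r.x,t))
E
```

```text
cheekL out [0.4346 0.1901]
cheekL in [0.4348 0.1825]
cheekR in [0.4363 0.1321]
cheekR out [0.4365 0.1245]
blockL in [0.4333 0.2307]
blockR in [ 0.4402 -0.014 ]
blockR out [ 0.4409 -0.0403]
but top edge [0.4566 0.1585]
but bot edge [0.4137 0.1569]
cornTR [ 0.4859 -0.0453]
cornBR [ 0.3949 -0.047 ]
cornTL [0.477  0.2665]
cornBL [0.387  0.2626]
[0.4395 0.1086 0.0172 0.0201] 0.9829895496046811
[('scene', 'slide_base', array([ 2.2554, -0.9333])), ('scene', 'stop_post', array([-0.7174,  0.413 ])), ('scene', 'plain_block', array([-0.8824, -0.2046])), ('scene', 'carriage_mid', array([ 1.2771, -1.7792])), ('scene', 'button_top', array([-0.7394, -4.4922])), ('scene', 'model', array([-0.3094,  0.88  ])), ('top', 'slide_base', array([ 2.6163, -0.2011])), ('top', 'stop_post', array([-0.9864,  1.113 ])), ('top', 'plain_block', array([-0.6162,  0.8805])), ('top', 'carriage_mid', array([3.4473, 1.9529])), ('top', 'button_top', array([-1.8114, -0.733 ])), ('top', 'model', array([-1.1751, -0.099 ]))]
slide_base [0.4395 0.1086 0.    ]
stop_post [0.4372 0.2455 0.006 ]
plain_block [ 0.4419 -0.0284  0.006 ]
carriage_mid [0.4392 0.1287 0.034 ]
button_top [0.4386 0.1627 0.046 ]
model [0.4398 0.0952 0.034 ]
```

Call:
{"fn": "arm_command", "kwargs": {"series": [[0.03,-0.037,0,0],[0.06,-0.074,0,0],[0.09,-0.111,0,0],[0.12,-0.148,0,0],[0.15,-0.185,0,0]], "hand": 0, "grip_force": 20}}

```text
time: 2.4
ee_pos: [0.2488, -0.3048, 0.2313]
tcp_rot: [180.0, -0.0, 16.7]
wrist_force: [0.8, -0.0, 0.4]
opening: 0.0121
grasp_force: 0.0
```

Call:
{"fn": "arm_command", "kwargs": {"series": [[0.03,-0.037,0,0],[0.06,-0.074,0,0],[0.09,-0.111,0,0],[0.12,-0.148,0,0],[0.15,-0.185,0,0]]}}

```text
time: 2.9
ee_pos: [0.3393, -0.0842, 0.2316]
tcp_rot: [180.0, -0.1, 16.7]
wrist_force: [1.1, -1.0, 0.2]
opening: -0.0001
grasp_force: 0.0
```

Call:
{"fn": "arm_command", "kwargs": {"series": [[0.032,-0.038,0,-0.14],[0.064,-0.077,0,-0.28],[0.096,-0.116,0,-0.42],[0.128,-0.155,0,-0.56],[0.16,-0.196,0,-0.7]]}}

```text
time: 3.4
ee_pos: [0.4351, 0.1469, 0.2315]
tcp_rot: [180.0, -0.0, 57.2]
wrist_force: [0.8, -1.1, -0.3]
opening: 0.0002
grasp_force: 0.0
```

Call:
{"fn": "arm_command", "kwargs": {"series": [[0,0,0.03,-0.12],[0,0,0.06,-0.24],[0,0,0.09,-0.36],[0,0,0.12,-0.48],[0,0,0.15,-0.6]]}}

```text
time: 3.9
ee_pos: [0.4346, 0.1446, 0.0802]
tcp_rot: [180.0, -0.0, 91.5]
wrist_force: [0.6, 0.3, -0.1]
opening: -0.0002
grasp_force: 0.0
```

```bash
python3 - <<'E'
from h import *
o=bot.get_obs();print(o["ee_pos"],o["tcp_rot"],o["opening"])
a=bot.camera("scene")["color"][190:310,190:350];b=bot.camera("top")["color"][170:290,150:310]
cv2.imwrite("pics/c2.png",np.vstack([cv2.resize(i,(400*1,300)) for i in(a,b)]))
E
```

```text
[0.43461629 0.14462315 0.0801537 ] [ 1.79985059e+02 -4.87035638e-03  9.15005349e+01] -0.00016580354133042036
```

View pics/c2.png

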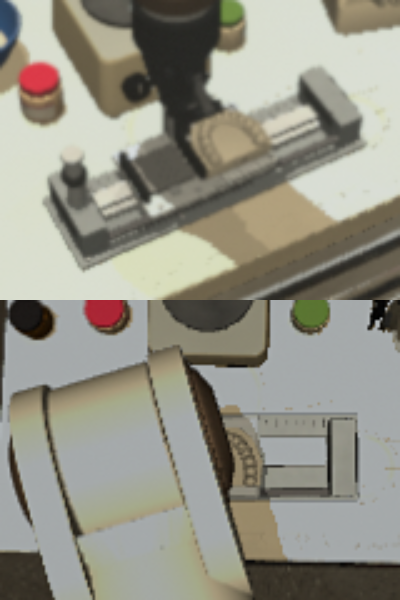

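The scene view shows the closed fingers just above the −y half of the button, and the post is clear. In the top view the wrist hides the button. I'll shift slightly toward the post, go lower and look close up.

Call:
{"fn": "arm_command", "kwargs": {"series": [[0.0015,0,0.008,0],[0.003,0,0.016,0],[0.003,0,0.022,0],[0.003,0,0.022,0],[0.003,0,0.022,0]]}}

```text
time: 4.5
ee_pos: [0.4348, 0.1476, 0.0597]
tcp_rot: [180.0, -0.0, 91.2]
wrist_force: [-0.2, 0.4, 0.2]
opening: 0.0001
grasp_force: 0.0
```

```bash
python3 - <<'E'
from h import *
o=bot.get_obs();print(o["ee_pos"],o["tcp_rot"],o["wrist_force"])
c=bot.camera("scene");a=c["color"][215:295,210:310]
print([onz(c,p,.051)[:2] for p in ()])
cv2.imwrite("pics/c3.png",cv2.resize(a,None,fx=7,fy=7,interpolation=2))
E
```

```text
[0.43482539 0.14758531 0.05968703] [ 1.79978490e+02 -7.58077730e-03  9.11718866e+01] [-0.2294641   0.37477405  0.17900629]
[]
```

View pics/c3.png

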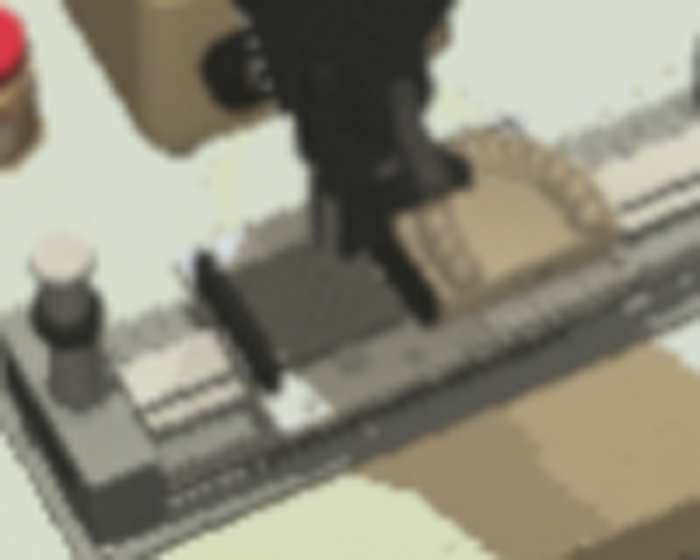

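```bash
python3 - <<'E'
from h import *
np.set_printoptions(precision=4,suppress=True)
c=bot.camera("scene")
f=lambda x,y:(210+(x+.5)/7-.5,215+(y+.5)/7-.5)
for n,p,z in(("L near",(272,372),.051),("L far",(203,257),.051),("R near",(430,308),.051),("tip low left",(340,250),.0597),("tip low right",(372,250),.0597),("tip left",(312,235),.0597),("but near L",(283,362),.046),("but near R",(405,312),.046)):print(n,onz(c,f(*p),z)[:2])
E
```

```text
L near [0.4013 0.191 ]
L far [0.4547 0.1912]
R near [0.402  0.1335]
tip low left [0.4307 0.1522]
tip low right [0.426  0.1427]
tip left [0.4406 0.1577]
but near L [0.4069 0.1846]
but near R [0.4076 0.1398]
```

Call:
{"fn": "arm_command", "kwargs": {"series": [[0.002,0,0,0],[0.002,0,0.007,0],[0.002,0,0.012,0],[0.002,0,0.015,0],[0.002,0,0.018,0]]}}

```text
time: 5.1
ee_pos: [0.4344, 0.1494, 0.0408]
tcp_rot: [-180.0, 0.0, 91.2]
wrist_force: [-2.7, -2.0, 3.1]
opening: 0.0001
grasp_force: 1.8
```

Call:
{"fn": "arm_command", "kwargs": {"series": [[0,0,0.001,0],[0,0,0.002,0],[0,0,0.003,0],[0,0,0.003,0],[0,0,0.003,0]]}}

```text
time: 5.6
ee_pos: [0.4346, 0.1495, 0.0384]
tcp_rot: [-180.0, 0.0, 91.2]
wrist_force: [-2.1, -0.3, 3.8]
opening: -0.0
grasp_force: 2.1
```

Call:
{"fn": "arm_command", "kwargs": {"series": [[0,0,0.001,0],[0,0,0.001,0],[0,0,0.002,0],[0,0,0.002,0],[0,0,0.002,0]]}}

```text
time: 6.1
ee_pos: [0.4348, 0.1498, 0.0378]
tcp_rot: [179.9, -0.1, 91.2]
wrist_force: [-8.6, -1.4, 18.6]
opening: 0.0002
grasp_force: 8.8
```

Call:
{"fn": "arm_command", "kwargs": {"series": [[0.002,0,0,0],[0.004,0,0,0],[0.006,0,0,0],[0.008,0,0,0],[0.01,0,0,0]]}}

```text
time: 6.6
ee_pos: [0.4345, 0.1599, 0.0378]
tcp_rot: [179.9, -0.0, 91.2]
wrist_force: [-8.0, -1.8, 17.2]
opening: -0.0001
grasp_force: 8.8
```

```bash
python3 - <<'E'
from h import *
c=bot.camera("scene");a=c["color"][215:295,210:310]
cv2.imwrite("pics/c4.png",cv2.resize(a,None,fx=7,fy=7,interpolation=2))
E
```

```text
(no output)
```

View pics/c4.png

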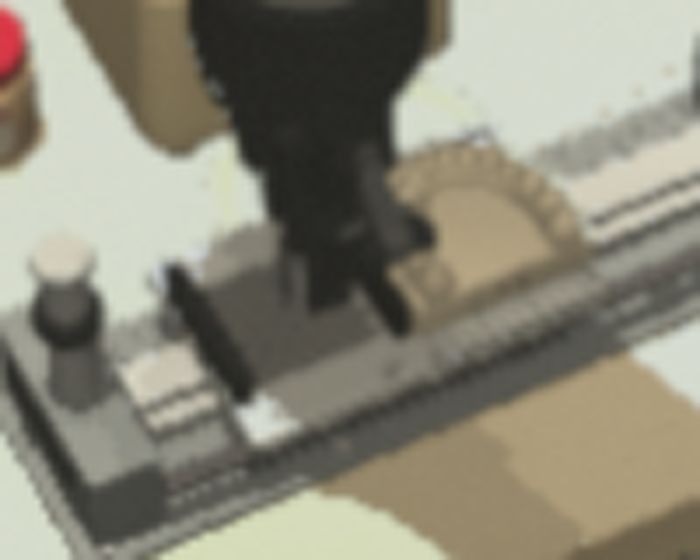

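The carriage follows the finger: the left cheek moved from crop column 272 to 245, and the drag of 1.8 N matches rail friction. About 30 mm remain.

Call:
{"fn": "arm_command", "kwargs": {"series": [[0.003,0,0,0],[0.007,0,0,0],[0.011,0,0,0],[0.015,0,0,0],[0.018,0,0,0]]}}

```text
time: 7.15
ee_pos: [0.4341, 0.1781, 0.0378]
tcp_rot: [180.0, -0.1, 91.2]
wrist_force: [-9.0, -2.5, 18.7]
opening: 0.0004
grasp_force: 8.9
```

Call:
{"fn": "arm_command", "kwargs": {"series": [[0.001,0,0,0],[0.002,0,0,0],[0.004,0,0,0],[0.006,0,0,0],[0.008,0,0,0]]}}

```text
time: 7.65
ee_pos: [0.4338, 0.1859, 0.0378]
tcp_rot: [180.0, -0.1, 91.2]
wrist_force: [-9.8, -2.0, 16.7]
opening: -0.0
grasp_force: 8.9
```

Call:
{"fn": "arm_command", "kwargs": {"series": [[0.001,0,0,0],[0.002,0,0,0],[0.003,0,0,0],[0.004,0,0,0],[0.004,0,0,0]]}}

```text
time: 8.15
ee_pos: [0.4338, 0.1889, 0.0378]
tcp_rot: [180.0, 0.1, 91.2]
wrist_force: [-8.4, -7.8, 19.3]
opening: -0.0
grasp_force: 9.7
```

Call:
{"fn": "arm_command", "kwargs": {"series": [[0.0005,0,0,0],[0.001,0,0,0],[0.001,0,0,0],[0.001,0,0,0],[0.001,0,0,0]]}}

```text
time: 8.65
ee_pos: [0.4338, 0.189, 0.0377]
tcp_rot: [180.0, 0.2, 91.1]
wrist_force: [-8.5, -13.1, 19.8]
opening: -0.0001
grasp_force: 10.3
```

```bash
python3 - <<'E'
from h import *
c=bot.camera("scene");a=c["color"][215:295,210:310]
cv2.imwrite("pics/c5.png",cv2.resize(a,None,fx=7,fy=7,interpolation=2))
E
```

```text
(no output)
```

View pics/c5.png

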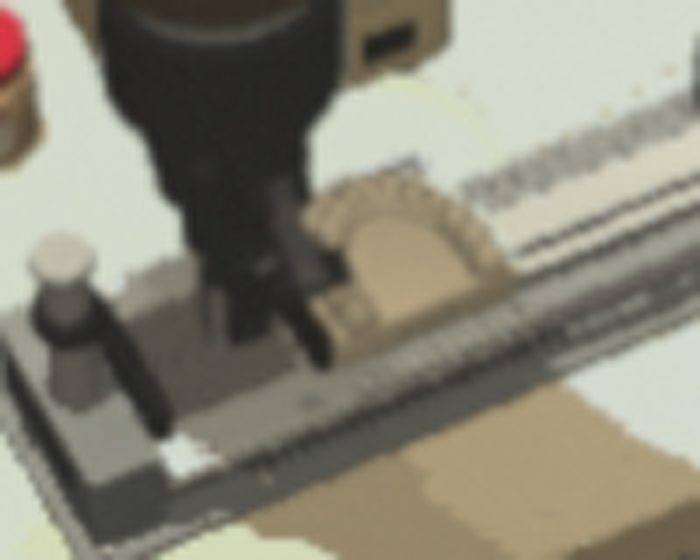

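The carriage is against the post block: no rail shows between them, and the push force rose to 13 N after 39 mm of travel. The body is clear of the post, so I'll release straight up.

Call:
{"fn": "arm_command", "kwargs": {"series": [[0,0,-0.002,0],[0,0,-0.005,0],[0,0,-0.01,0],[0,0,-0.015,0],[0,0,-0.022,0]]}}

```text
time: 9.2
ee_pos: [0.4336, 0.1907, 0.0583]
tcp_rot: [-180.0, -0.0, 91.2]
wrist_force: [0.1, 0.6, -0.4]
opening: 0.0
grasp_force: 0.0
```

Call:
{"fn": "arm_command", "kwargs": {"series": [[0,0,-0.03,0],[0,0,-0.07,0],[0,0,-0.11,0],[0,0,-0.15,0],[0,0,-0.17,0]]}}

```text
time: 9.7
ee_pos: [0.4343, 0.191, 0.2322]
tcp_rot: [179.8, -0.1, 91.2]
wrist_force: [-0.0, -0.7, 0.4]
opening: 0.0
grasp_force: 0.0
```

Call:
{"fn": "arm_command", "kwargs": {"series": [[-0.04,0,0,0],[-0.08,0,0,0],[-0.12,0,0,0],[-0.16,0,0,0],[-0.2,0,0,0]]}}

```text
time: 10.2
ee_pos: [0.4378, -0.0108, 0.2287]
tcp_rot: [180.0, -0.0, 91.2]
wrist_force: [0.3, 0.7, 0.5]
opening: 0.0
grasp_force: 0.0
```

```bash
python3 - <<'E'
from h import *
print(bot.get_obs()["wrist_force"])
a=bot.camera("scene")["color"][215:295,210:310];b=bot.camera("top")["color"][205:265,160:260]
cv2.imwrite("pics/c6.png",np.vstack([cv2.resize(i,None,fx=4,fy=4,interpolation=2) for i in(a,b)]))
E
```

```text
[0.33386724 0.69846825 0.54905285]
```

View pics/c6.png

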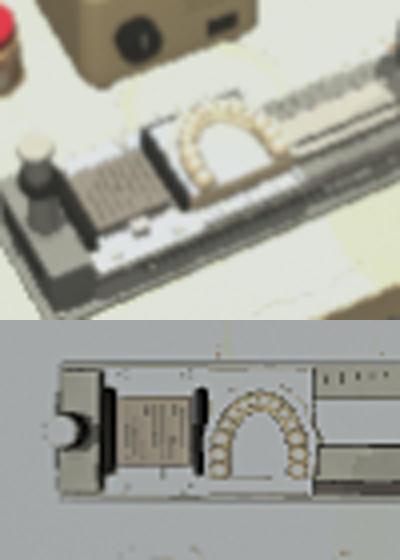

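The carriage sits flush against the post block in both views (top-view block edge and cheek both at about column 102). The button is up as it was at the start, and the arm is clear.

```bash
python3 -c "
from workcell import bot
print(bot.job_done())"
```

```text
the job is handed in; nothing more can be done
None
```

The carriage is home against the post block with the button released, by camera and push force. The job was handed in at about 10 s; no verdict came back, and the locking was not pull-tested.

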